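# Stopper the flask, then rock the slant cradle to its mark and hold it

### The arm

A 7-joint arm with a two-finger parallel gripper is mounted at the origin on the work surface. World frame = base frame: x ahead of the robot, y to its left, z up, the work surface at z = 0. Lengths are in m, angles in rad, forces in N, time in s.
With the tool pointing down it reaches from about 0.425 to 0.925 m from the base axis. Payload 6.8 kg.
Tool frame: the origin (TCP) lies midway between the tips of the shut fingers; the grasp point (between the pads) lies 19 mm behind it (grip_point_offset is the distance from the TCP to the grasp point, in m); y points along the fingers, x is the direction in which the jaws open and shut, and the axes are right-handed (so a half turn about y gives the same grasp; the last joint's range is limited). The gripper opens to 85 mm and grips with 20 to 120 N. Pads are 22 mm wide; open, the fingers measure 114 mm over their backs; the gripper's body (76 mm by 85 mm) begins 54 mm behind the grasp point. The pads swing forward as they close: fully open they stand 13 mm farther back than shut.
Start: joints at [-1.335, 0.477, 0.022, 1.555, -0.011, 1.109, -0.083], TCP at [0.228, 0.636, 0.231] pointing down, gripper open.
Joint ranges: [-2.96, 2.96], [-0.34, 2.1], [-1.41, 1.46], [0.24, 2.44], [-1.37, 4.51], [0.17, 1.92], [-2.96, 2.96]. Speed limits (rad/s): [2.39, 2.39, 3.14, 3.14, 3.14, 3.14, 3.14].

### API

Orientations are given as a unit quaternion [w, x, y, z].
In Python, from station import get_obs, read_camera, hand_in, grip_point_offset gives the robot as it stands.
- The arm moves only by the tool play_rows, never from a script. Its argument "increments" is a list of rows, each a list of 2 entries, a list of its own where there are three numbers: the shift along the tool's x, y, z in m, then the turn, a rotation vector about the tool's x, y, z in degrees. In form: [[[tx, ty, tz], [ax, ay, az]], ...]. A call has 1 to 20 rows; each row shifts and turns the commanded pose from where the row before left it, along the tool's axes as they then stand; what a row does not reach is not made up. A row lasts 1/12 s, in which the tool goes at most 41.7 mm and 7.16 degrees, less where a joint would pass 70% of its speed; a pose out of reach is approached as far as the arm can. A call with a gripper value outside its range is refused whole. "gripper" is the finger opening in m, from 0 to 0.0854, set as the call begins (left out, the last holds). The fingers move at their own pace and stop on an object; "grip_force" is the grip in N (left out, the last holds). Time passes only in rows, so rows that do not move let the fingers close. It gives the time, the measured TCP pose, the force and the opening at its end, in the units of the state.
- get_obs(): the state, without advancing time (a new reading comes with each control period).
- read_camera(name): name is "scene" or "side" or "wrist"; returns a dict with "color" (480x640x3 uint8, red, green, blue), "range_z" (480x640 float32, m along the optical axis (not along the pixel's ray), 0 where there is no reading), "intrinsics" (3x3 intrinsics, pixels), "R" (3x3) and "t" (3): a world point X has camera coordinates R X + t; the wrist camera has in their place "hand_eye" (4x4, takes a point from camera to tool coordinates, whose origin is the TCP and whose axes are the tool frame's). Camera axes: x right, y down, z forward; pixel columns grow to the right and rows downward; lengths in m; the calibration is good to about 2 mm. A picture is of the moment at which its call begins: read the wrist's pose just before it.
- hand_in(): hands the job in, once; it reports no verdict.
The state is a dict: "t": time; "q": joint angles; "joint_vel": joint speeds; "joint_torque": joint torques, N m; "eef_pos": TCP position; "tool_rot": TCP orientation; "contact_force": force on the tool from outside, world axes, zero at the start; "torque": the same for the moment, N m; "gripper_width": opening from 0.0 (shut) to 1.0 (fully open).
Only numpy, scipy, OpenCV 4.12 (cv2) and the standard library are available. Lean on these libraries where they do the work, as an engineer would, in place of code of your own. Each camera call takes 0.05 s, during which the arm holds its last target. There are 200 camera calls.

### The job

Push the tapered stopper fully home in the neck of the flask on the rocking cradle and let go of it. Then raise the handle end of the cradle, rocking it on its heel bar, which stays in the valley of the uneven block, until the swinging pointer hangs still on the index tab. Finish while holding it steady there, with the stopper still in, and leave the other things on the bench where they are.

Things in the scene. Friction and masses are not known exactly. Their poses are not given: they have to be found in the camera images.
- block: Fixed grey plastic rest block, 80 x 280 mm, lying along its own y. Near its -y end two low ridges (along its x) form a valley; its middle is sunk; its +y end is a flat pad 30 mm high. Origin on the bench under the middle of the valley, z up.
- valley (a point): Point in the valley of the block, 45 mm above the bench, where the middle of the cradle's heel bar lies when it sits properly in the valley.
- cradle: Loose aluminium cradle 90 x 255 mm, 0.45 to 0.75 kg, resting level: its heel bar (16 mm thick) in the block's valley, two feet at its other end on the pad. Origin: middle of the heel bar's axis; x along that axis, y to the handle end, z up. It rocks freely about the heel bar; lifting the handle end (about 3 N) turns it about +x; let go, it falls back level.
- rim (a point): Centre of the mouth of the glass conical flask (125 mm high) clamped on the cradle, at rim level; (0, 85, 141) mm in the cradle's frame. Neck 34 mm outside, 26 mm bore, over 40 mm deep.
- handle (a point): Middle of the handle: a round steel bar 12 mm thick along the cradle's x, 68 mm clear between its two posts, (0, 215, 66) mm in the cradle's frame; 44 mm free under the bar. A grip across the bar lets it turn between the finger pads as the cradle rocks.
- pointer (a joint): Swing of the dark pendulum pointer, rad, on the +x face of the white gauge board on the deck's +x edge (y 28 to 153, z -32 to 126 mm). Pivot at (56, 120, 112) mm in the cradle's frame. 0 = along the cradle's -z. Hanging still it equals the cradle's tilt, positive with the handle end raised. It swings for about 2 s after a movement.
- pointer_tip (a point): Tip of the pointer, 115 mm from its pivot; its z axis points up along the pointer.
- index (a joint): Where the dark index tab (9 mm wide, 22 mm long, just outside the tip's circle, stiff, not to be moved) stands on the gauge board, rad, same zero, pivot and direction as the pointer; the pointer is on the mark when both joints read the same. Between 0.16 and 0.5.
- mark (a point): Inner end of the index tab, on its middle line, 118 mm from the pivot; its z axis points to the pivot.
- stopper: Loose white silicone stopper, 30 g, standing on the bench on its narrow end. Tapered plug 24 mm long, 18 mm wide at the foot and 23 mm at the top, under a round head 34 mm wide and 18 mm high. Origin at the centre of its foot, z up.
- shoulder (a point): Centre of the underside of the stopper's head, 24 mm above its foot; it lies on the flask's rim when the stopper is home.
- bottle: Bystander: clear bottle with cap, 66 mm wide, 150 mm high, origin under its centre.
- dish: Bystander: small aluminium dish, 60 mm wide, 16 mm high, origin under its centre.
- jar: Bystander: white jar with lid, 60 mm wide, 70 mm high, origin under its centre.
There are look-alikes about, which are no part of the job. Leave any black look-alike of the stopper alone.

How it is judged:
On the way, in this order (a step that is already met when the one before it is completed fails the run):
1. the stopper is home in the flask and let go, the cradle still level (distance between shoulder and rim below 0.005 m and angle between the z axis of stopper and the z axis of cradle, either way round below 0.12 rad and contact force between the fingers and stopper below 0.1 N and angle between cradle's own z axis and vertical below 0.06 rad), for 0.2 s.
2. the handle end of the cradle is raised by hand, heel in the valley (angle between cradle's own z axis and vertical above 0.09 rad and distance between cradle and valley below 0.012 m and contact force between the fingers and cradle above 0.5 N), for 0.2 s.
At the end, for the whole second after the job is handed in: Fingers hold the cradle (>0.5 N), handle >125 mm up, at rest; heel within 12 mm of its place in the valley, bearing >0.3 N; pointer plumb (0.07 rad), still (<0.3 rad/s), within 0.06 rad of the index; stopper home (head within 5 mm of rim, straight within 0.12 rad), not touched by the fingers (distance between shoulder and rim below 0.005 m and angle between the z axis of stopper and the z axis of cradle, either way round below 0.12 rad and contact force between the fingers and stopper below 0.1 N and angle between the z axis of pointer_tip and the z axis of mark, either way round below 0.06 rad and velocity of joint pointer between -0.3 and 0.3 rad/s and angle between pointer_tip's own z axis and vertical below 0.07 rad and z of handle in the frame of block above 0.125 m and distance between cradle and valley below 0.012 m and contact force between cradle and block above 0.3 N and contact force between the fingers and cradle above 0.5 N and linear speed of cradle below 0.03 m/s); the arm keeps its last pose, push and grip.
It fails at once if bottle is shifted by more than 30 mm (distance of bottle from where it was at the start of the episode above 0.03 m).
It fails at once if dish is shifted by more than 30 mm (distance of dish from where it was at the start of the episode above 0.03 m).
It fails at once if jar is shifted by more than 30 mm (distance of jar from where it was at the start of the episode above 0.03 m).
It also fails if it takes over 67 s, if anything falls off the work surface, if the arm or the gripper's body presses on something with over 40 N, if the wrist force passes 120 N, or if a joint passes its speed limit or range.

## Working session

There is one attempt and no reset: what is moved stays moved. The work goes in short steps, Python scripts to look and compute and a tool call to move; the robot and the scene stay as the last step left them, time stands still between calls to the robot, and variables do not carry over. Pictures are saved under pics/ and viewed, about 8 in all and at most 12, crops included, and the job is handed in when it is done.

Besides the shell and the picture viewer there is one more tool, called by a JSON object that holds its "api" and its "payload". play_rows: Moves the arm, as the interface text tells. Its arguments: {"type":"object","properties":{"increments":{"type":"array","items":{"type":"array"}},"gripper":{"type":"number"},"grip_force":{"type":"number"}},"required":["increments"]}

```bash
mkdir -p pics; ls; cat > h.py <<'E'
import numpy as np, cv2
from station import get_obs, read_camera, hand_in, grip_point_offset
from scipy.spatial.transform import Rotation as Ro
def Rq(q): return Ro.from_quat([q[1],q[2],q[3],q[0]]).as_matrix()
def cam(name):
    o=get_obs(); c=read_camera(name)
    if 'R' not in c:
        H=np.array(c['hand_eye']); W=np.eye(4); W[:3,:3]=Rq(o['tool_rot']); W[:3,3]=o['eef_pos']
        T=np.linalg.inv(W@H); c['R'],c['t']=T[:3,:3],T[:3,3]
    c['R']=np.array(c['R']);c['t']=np.array(c['t']);c['K']=np.array(c['intrinsics'])
    return c
def cloud(c):
    v,u=np.mgrid[:480,:640]; z=c['range_z']
    P=np.stack([(u-c['K'][0,2])/c['K'][0,0]*z,(v-c['K'][1,2])/c['K'][1,1]*z,z],-1)
    return (P-c['t'])@c['R']
def onplane(c,u,v,h):
    d=c['R'].T@np.linalg.inv(c['K'])@np.array([u,v,1.]); o=-c['R'].T@c['t']
    return o+d*(h-o[2])/d[2]
def proj(c,X):
    p=c['K']@(c['R']@np.array(X)+c['t']); return p[:2]/p[2]
def save(n,im): cv2.imwrite(n,cv2.cvtColor(im,cv2.COLOR_RGB2BGR))
E
python3 - <<'E'
from h import *
print(get_obs(),grip_point_offset)
a=cam('scene');b=cam('side');import pickle;pickle.dump((a,b),open('v.pkl','wb'))
save('pics/scene.png',a['color']);save('pics/side.png',b['color'])
for c in(a,b):print(-c['R'].T@c['t'],c['R'][2])
E
```

```text
pics
{'t': 0.0, 'q': array([-1.33513415,  0.47781332,  0.02235603,  1.55644398, -0.01149945,
        1.10931543, -0.08308099]), 'joint_vel': array([ 7.17904342e-04, -5.30171775e-05, -1.44060055e-03, -7.51585894e-04,
       -1.22382603e-03,  1.46370326e-03,  1.19124417e-03]), 'joint_torque': array([-1.41181031e-04, -5.96461022e+01,  1.60813104e+00, -2.81190133e+01,
        1.25469381e-02,  9.60534060e-03, -2.61559939e-05]), 'eef_pos': array([0.22731995, 0.63494   , 0.23032034]), 'tool_rot': array([-0.57772676,  0.57856277,  0.40661802, -0.40762568]), 'contact_force': array([0.21448152, 0.58853367, 0.03674746]), 'torque': array([-0.05371416,  0.01218341, -0.02515268]), 'gripper_width': 0.9999077601262556} 0.0187
[1.16947838 0.16471659 0.79597128] [-0.67900587 -0.17509316 -0.71294699]
[ 0.08478297 -1.15734535  0.85101012] [ 0.29517851  0.80815387 -0.50966359]
```

View pics/scene.png

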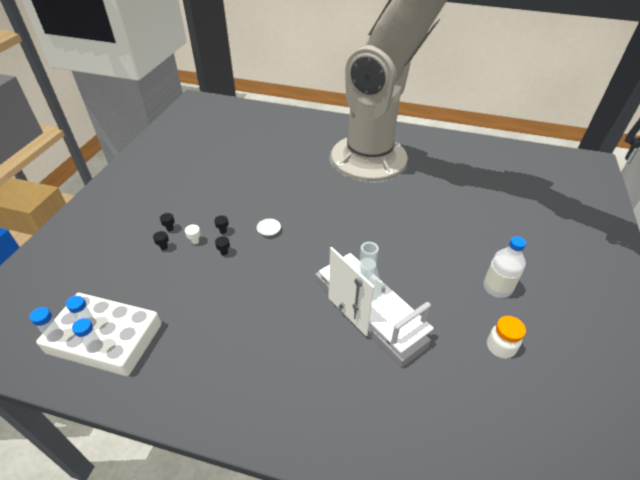

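View pics/side.png

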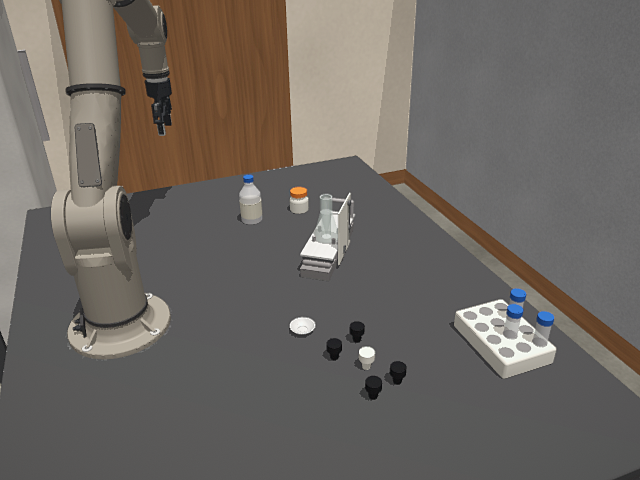

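The scene view shows the white stopper at (193,234) with four black look-alikes around it at (167,220), (161,239), (222,224) and (223,245). The dish is at (268,228), the cradle and flask at about (370,290), and the handle at about (413,318). In the side view the white stopper is at (367,357). It fits because it is the only white one, so I'll measure it and crop to confirm.

```bash
python3 - <<'E'
from h import *
import pickle
a,b=pickle.load(open('v.pkl','rb'))
for n,c,roi in(('scene',a,(140,190,260,270)),('side',b,(320,310,420,410))):
    P=cloud(c); hsv=cv2.cvtColor(c['color'],cv2.COLOR_RGB2HSV)
    x0,y0,x1,y1=roi
    S=np.zeros((480,640),bool);S[y0:y1,x0:x1]=1
    for nm,m in(('white',(hsv[...,2]>120)),('blk',(hsv[...,2]<35))):
        m=(m&S).astype(np.uint8)
        k,l,st,ce=cv2.connectedComponentsWithStats(m)
        for i in range(1,k):
            if st[i,4]<25:continue
            q=P[l==i];q=q[(q[:,2]>0.034)&(q[:,2]<.06)]
            print(n,nm,ce[i].round(1),st[i], len(q), (((q.min(0)+q.max(0))/2).round(4),q.max(0).round(3)) if len(q) else '')
# cradle: points high z
for n,c,roi in(('scene',a,(310,230,440,360)),('side',b,(295,185,365,285))):
    P=cloud(c);x0,y0,x1,y1=roi;q=P[y0:y1,x0:x1].reshape(-1,3);col=c['color'][y0:y1,x0:x1].reshape(-1,3)
    for lo,hi in((.04,.075),(.075,.1),(.1,.12),(.12,.17),(.174,.2)):
        s=q[(q[:,2]>lo)&(q[:,2]<hi)]
        if len(s):
            r=cv2.minAreaRect(s[:,:2].astype(np.float32)*1000);print(n,lo,len(s),np.round(r[0],0),np.round(r[1],0),round(r[2],1),np.median(s,0).round(3))
c=a['color'][190:270,140:290];d=a['color'][230:360,305:445]
A=cv2.resize(c,(790,421),interpolation=3)
save('pics/c1.png',cv2.resize(np.hstack([d,b['color'][175:305,290:370]]),None,fx=3.6,fy=3.6,interpolation=3)[:600])
save('pics/c2.png',A)
E
```

```text
scene white [200.4 228.4] [ 140  190  120   80 8072] 134 (array([ 0.4823, -0.3458,  0.0398]), array([ 0.499, -0.329,  0.045]))
scene blk [168.6 224.5] [163 220  10  11  61] 15 (array([ 0.4672, -0.4216,  0.0368]), array([ 0.474, -0.412,  0.039]))
scene blk [222.6 227.4] [217 223  10  10  51] 10 (array([ 0.439 , -0.2842,  0.0374]), array([ 0.444, -0.279,  0.04 ]))
scene blk [162.5 243.3] [156 238  11  11  61] 15 (array([ 0.5303, -0.4035,  0.0362]), array([ 0.538, -0.394,  0.038]))
scene blk [223.8 248.9] [218 244  11  10  50] 12 (array([ 0.5064, -0.2529,  0.0369]), array([ 0.514, -0.244,  0.04 ]))
side white [366.4 356.2] [359 346  16  24 292] 171 (array([ 0.4814, -0.3456,  0.0398]), array([ 0.499, -0.326,  0.045]))
side blk [356.6 333.3] [350 322  14  21 143] 50 (array([ 0.4966, -0.2615,  0.0389]), array([ 0.512, -0.245,  0.043]))
side blk [333.9 351.8] [327 344  15  16 138] 45 (array([ 0.4267, -0.3045,  0.0391]), array([ 0.442, -0.295,  0.044]))
side blk [397.3 374.2] [390 362  16  22 173] 72 (array([ 0.5216, -0.4111,  0.0398]), array([ 0.537, -0.394,  0.045]))
side blk [373.  389.5] [365 376  17  24 174] 70 (array([ 0.4573, -0.4315,  0.0396]), array([ 0.474, -0.416,  0.045]))
scene 0.04 2799 [586. 116.] [258. 105.] 53.6 [0.617 0.156 0.061]
scene 0.075 529 [601. 123.] [200.  91.] 59.4 [0.613 0.101 0.087]
scene 0.1 672 [600. 124.] [202.  90.] 60.7 [0.627 0.12  0.114]
scene 0.12 1198 [586.  92.] [126.  74.] 47.9 [0.594 0.091 0.147]
scene 0.174 194 [566.  99.] [33. 33.] 20.7 [0.57  0.098 0.183]
side 0.04 1228 [602. 190.] [432. 170.] 73.7 [0.542 0.056 0.061]
side 0.075 369 [616. 185.] [344. 130.] 74.2 [0.572 0.076 0.086]
side 0.1 288 [604. 120.] [192.  81.] 49.8 [0.581 0.083 0.11 ]
side 0.12 450 [602. 111.] [181.  76.] 48.9 [0.574 0.083 0.144]
side 0.174 100 [565.  97.] [33. 36.] 14.8 [0.565 0.093 0.181]
```

View pics/c1.png

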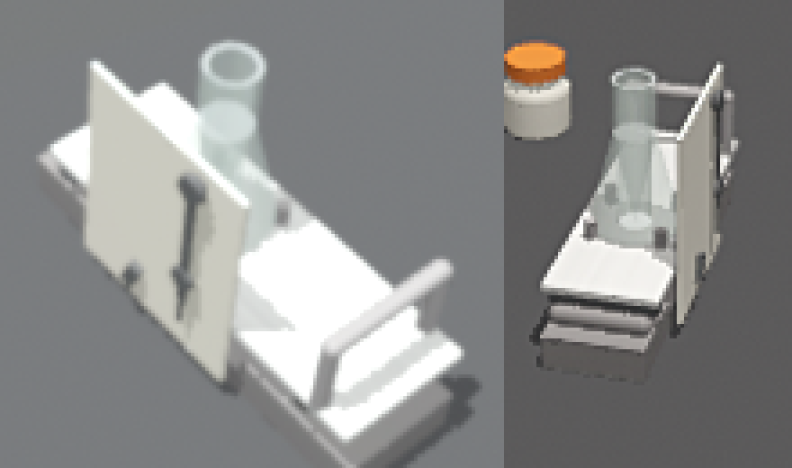

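View pics/c2.png

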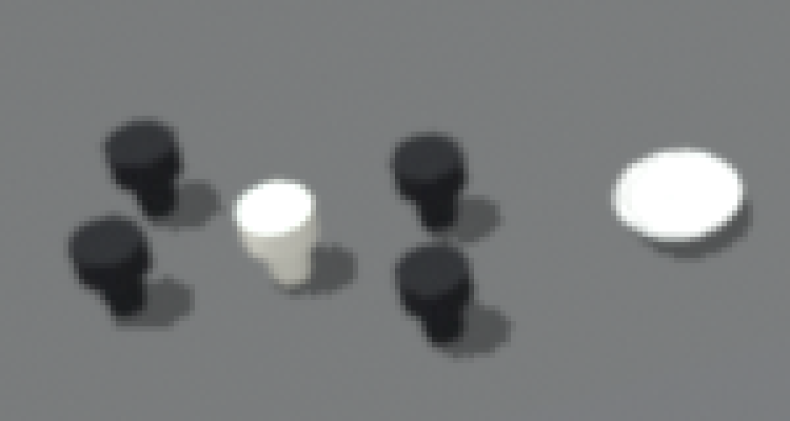

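The crops confirm the white stopper, standing among the four black ones. The gauge board shows the pointer pivot at crop (188,185), its tip near (182,318), and the index tab at (131,273). Next I'll find the cradle's yaw and work out the approach.

```bash
python3 - <<'E'
from h import *
import pickle
a,b=pickle.load(open('v.pkl','rb'))
P=cloud(a)
# board pixels: crop coords/3.6 + (305,230)
poly=np.array([[95,70],[243,212],[222,375],[92,240]])/3.6+[305,230]
m=np.zeros((480,640),np.uint8);cv2.fillPoly(m,[poly.astype(np.int32)],1);m=cv2.erode(m,np.ones((3,3)))
q=P[m>0];q=q[q[:,2]>.02]
for _ in range(4):
    c=q.mean(0);u,s,vt=np.linalg.svd(q-c);n=vt[2];d=(q-c)@n;q=q[abs(d)<max(.002,2*d.std())]
n*=np.sign(n[0]);print('board normal',n.round(3),'yaw deg',np.degrees(np.arctan2(n[1],n[0])),c)
yaw=np.arctan2(n[1],n[0])
X=np.array([np.cos(yaw),np.sin(yaw),0]);Y=np.array([-X[1],X[0],0])
# rim from both
rim=np.array([.5655,.098,.186]);heel=rim-85*Y/1e3;heel[2]=.045
H=heel+.215*Y+[0,0,.066];piv=heel+.056*X+.120*Y+[0,0,.112]
print('heel',heel,'handle',H,'piv',piv)
# handle points check
q=P[230:360,305:445].reshape(-1,3);l=(q-heel)@np.array([X,Y,[0,0,1]]).T*1000
s=l[(l[:,1]>185)&(l[:,2]>50)&(l[:,2]<90)];print('handle local',s.min(0),s.max(0),np.median(s,0),len(s))
s=l[(l[:,2]>10)&(l[:,2]<30)&(abs(l[:,0])<44)];print('deck',np.percentile(s,[1,99],0))
for w in(rim,H,piv):print(proj(a,w),proj(b,w))
def ang(u,v):
    d=a['R'].T@np.linalg.inv(a['K'])@np.array([u,v,1.]);o=-a['R'].T@a['t'];p0=piv
    p=o+d*((p0-o)@X)/(d@X);r=p-p0;return np.arctan2(-(r@Y),-r[2]),np.linalg.norm(r),r@Y,r[2]
for u,v in((188,185),(182,318),(131,273),(182,275)):print((u,v),ang(u/3.6+305,v/3.6+230))
o=get_obs();T=Rq(o['tool_rot']);print(T.round(3),o['eef_pos'])
pic=cv2.resize(a['color'][270:330,320:380],(600,600),interpolation=cv2.INTER_CUBIC);save('pics/g.png',pic)
E
```

```text
board normal [ 0.798 -0.602 -0.001] yaw deg -37.01443899716777 [0.60976501 0.07357576 0.09740199]
heel [0.51432862 0.03012888 0.045     ] handle [0.64376211 0.2018029  0.111     ] piv [0.63128566 0.09223402 0.157     ]
handle local [-45.76833422 208.71084614  50.48400198] [ 46.79628847 221.67125658  74.10235489] [  5.95372913 216.74679286  69.55288556] 318
deck [[-43.10751984 -11.3154534   11.78688213]
 [ 43.58386655 239.11696638  27.6300807 ]]
[369.40337779 247.23241409] [325.49043722 196.59057753]
[412.3941083  315.11271945] [337.91822826 200.45781033]
[358.09032413 281.88495052] [349.07883418 202.84744604]
(188, 185) (np.float64(1.2339296456652495), np.float64(0.0025273029866985874), np.float64(-0.002385255814632685), np.float64(-0.0008353532697826516))
(182, 318) (np.float64(-0.03296925044856168), np.float64(0.11101226307782713), np.float64(0.003659328089321174), np.float64(-0.11095193496102448))
(131, 273) (np.float64(0.34019507500413965), np.float64(0.12391442240101519), np.float64(-0.04134664845192503), np.float64(-0.11681283636985337))
(182, 275) (np.float64(-0.0014745886410785917), np.float64(0.07481068731498677), np.float64(0.00011031494976759948), np.float64(-0.07481060598038611))
[[ 0.337 -0.    -0.941]
 [ 0.941 -0.002  0.337]
 [-0.002 -1.    -0.   ]] [0.22735478 0.63500056 0.23041495]
```

View pics/g.png

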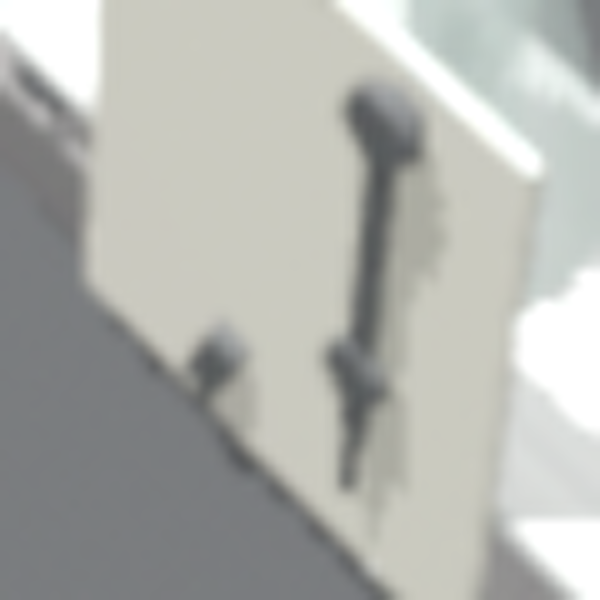

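{"api": "play_rows", "payload": {"increments": [[[-0.02,-0.004,-0.027],[0,0,0]],[[-0.02,-0.004,-0.027],[0,0,0]],[[-0.02,-0.004,-0.027],[0,0,0]],[[-0.02,-0.004,-0.027],[0,0,0]],[[-0.02,-0.004,-0.027],[0,0,0]],[[-0.02,-0.004,-0.027],[0,0,0]],[[-0.02,-0.004,-0.027],[0,0,0]],[[-0.02,-0.004,-0.027],[0,0,0]],[[-0.02,-0.004,-0.027],[0,0,0]],[[-0.02,-0.004,-0.027],[0,0,0]],[[-0.02,-0.004,-0.027],[0,0,0]],[[-0.02,-0.004,-0.027],[0,0,0]],[[0,0,0],[0,0,0]],[[0,0,0],[0,0,0]],[[0,0,0],[0,0,0]]], "gripper": 0.06}}

```text
t: 1.35
eef_pos: [0.4512, 0.3006, 0.279]
tool_rot: [0.578, -0.578, -0.407, 0.407]
contact_force: [-1.0, 0.9, 0.7]
gripper_width: 0.701
```

{"api": "play_rows", "payload": {"increments": [[[-0.03,0,-0.0123],[0,0,0]],[[-0.03,0,-0.0123],[0,0,0]],[[-0.03,0,-0.0123],[0,0,0]],[[-0.03,0,-0.0123],[0,0,0]],[[-0.03,0,-0.0123],[0,0,0]],[[-0.03,0,-0.0123],[0,0,0]],[[-0.03,0,-0.0123],[0,0,0]],[[-0.03,0,-0.0123],[0,0,0]],[[-0.03,0,-0.0123],[0,0,0]],[[-0.03,0,-0.0123],[0,0,0]],[[-0.03,0,-0.0123],[0,0,0]],[[-0.03,0,-0.0123],[0,0,0]],[[-0.03,0,-0.0123],[0,0,0]],[[-0.03,0,-0.0123],[0,0,0]],[[-0.03,0,-0.0123],[0,0,0]],[[-0.03,0,-0.0123],[0,0,0]],[[-0.03,0,-0.0123],[0,0,0]],[[-0.03,0,-0.0123],[0,0,0]],[[-0.03,0,-0.0123],[0,0,0]],[[-0.03,0,-0.0123],[0,0,0]]]}}

```text
t: 3.02
eef_pos: [0.4822, -0.347, 0.2787]
tool_rot: [0.578, -0.577, -0.408, 0.408]
contact_force: [0.9, -0.8, 0.8]
gripper_width: 0.703
```

{"api": "play_rows", "payload": {"increments": [[[0,0.01,0],[0,6,0]],[[0,0.01,0],[0,6,0]],[[0,0.01,0],[0,6,0]],[[0,0.01,0],[0,6,0]],[[0,0.01,0],[0,6,0]],[[0,0.01,0],[0,6,0]],[[0,0.01,0],[0,6,0]],[[0,0.01,0],[0,6,0]],[[0,0.01,0],[0,6,0]],[[0,0.01,0],[0,4,0]],[[0,0,0],[0,0,0]],[[0,0,0],[0,0,0]],[[0,0,0],[0,0,0]]]}}

```text
t: 4.1
eef_pos: [0.4818, -0.3468, 0.1795]
tool_rot: [0.703, -0.703, -0.077, 0.077]
contact_force: [-0.1, -0.7, 0.1]
gripper_width: 0.703
```

```bash
cat >> h.py <<'E'
def delta(target,o=None):
    o=o or get_obs(); return (Rq(o['tool_rot']).T@(np.array(target)-o['eef_pos'])).round(4)
E
python3 - <<'E'
from h import *
o=get_obs();print(o['q'],o['eef_pos'],Rq(o['tool_rot']).round(3))
c=cam('wrist');P=cloud(c);hsv=cv2.cvtColor(c['color'],cv2.COLOR_RGB2HSV)
m=((hsv[...,2]>110)&(hsv[...,1]<60)&(P[...,2]>.03)&(P[...,2]<.055)&(np.hypot(P[...,0]-.482,P[...,1]+.3455)<.04))
q=P[m];print(len(q),np.median(q,0))
t=q[q[:,2]>.038]
if len(t): print('top',cv2.minEnclosingCircle(t[:,:2].astype(np.float32)*1000),t[:,:].mean(0))
save('pics/w1.png',c['color'])
E
```

```text
[-0.07675658  0.50943827  0.81388086  1.84686522 -0.44247536  0.9761305
  1.14700247] [ 0.48179788 -0.34682143  0.17950281] [[ 0.976  0.    -0.217]
 [ 0.217  0.     0.976]
 [ 0.    -1.     0.   ]]
1363 [ 0.48229864 -0.34384856  0.04166811]
top ((482.43133544921875, -345.0362243652344), 16.855594635009766) [ 0.4824414  -0.34453545  0.04167753]
```

View pics/w1.png

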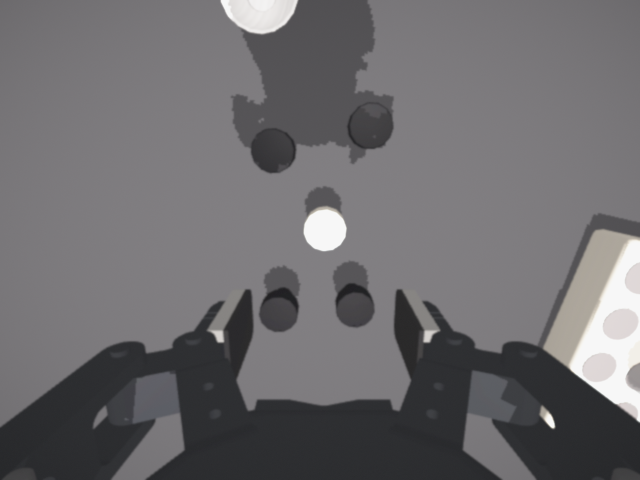

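The wrist view shows the white stopper centred at (325,230), with the black ones clear of both finger paths. I'm descending and gripping.

{"api": "play_rows", "payload": {"increments": [[[0.001,0.02,0.0016],[0,0,0]],[[0,0.02,0],[0,0,0]],[[0,0.02,0],[0,0,0]],[[0,0.02,0],[0,0,0]],[[0,0.02,0],[0,0,0]],[[0,0.02,0],[0,0,0]],[[0,0.02,0],[0,0,0]],[[0,0.0175,0],[0,0,0]],[[0,0,0],[0,0,0]],[[0,0,0],[0,0,0]],[[0,0,0],[0,0,0]]]}}

```text
t: 5.07
eef_pos: [0.4824, -0.3463, 0.0231]
tool_rot: [-0.703, 0.703, 0.076, -0.075]
contact_force: [-0.5, 0.1, 0.4]
gripper_width: 0.699
```

{"api": "play_rows", "payload": {"increments": [[[0,0,0],[0,0,0]],[[0,0,0],[0,0,0]],[[0,0,0],[0,0,0]],[[0,0,0],[0,0,0]],[[0,0,0],[0,0,0]],[[0,0,0],[0,0,0]],[[0,0,0],[0,0,0]],[[0,0,0],[0,0,0]]], "gripper": 0.02, "grip_force": 25}}

```text
t: 5.73
eef_pos: [0.4824, -0.3462, 0.0231]
tool_rot: [-0.703, 0.703, 0.076, -0.075]
contact_force: [0.1, 0.3, 6.9]
gripper_width: 0.386
```

{"api": "play_rows", "payload": {"increments": [[[0,-0.02,0],[0,0,0]],[[0,-0.035,0],[0,0,0]],[[0,-0.035,0],[0,0,0]],[[0,-0.035,0],[0,0,0]],[[0,-0.035,0],[0,0,0]],[[0,-0.035,0],[0,0,0]],[[0,-0.03,0],[0,0,0]],[[0,-0.02,0],[0,0,0]],[[0,0,0],[0,0,0]],[[0,0,0],[0,0,0]],[[0,0,0],[0,0,0]]]}}

```text
t: 6.65
eef_pos: [0.4813, -0.3451, 0.266]
tool_rot: [0.703, -0.703, -0.076, 0.076]
contact_force: [0.3, 0.1, -0.1]
gripper_width: 0.383
```

```bash
python3 - <<'E'
from h import *
o=get_obs();T=Rq(o['tool_rot']);print(o['eef_pos'],T.round(3),o['gripper_width'])
c=cam('wrist');P=cloud(c);hsv=cv2.cvtColor(c['color'],cv2.COLOR_RGB2HSV)
L=(P-o['eef_pos'])@T*1000
s=(hsv[...,2]>110)&(hsv[...,1]<60)&(c['range_z']>0)&(abs(L[...,0])<25)&(abs(L[...,2])<25)&(abs(L[...,1])<50)
q=L[s];print(len(q),q.min(0),q.max(0),np.median(q,0))
sc=cam('scene');u=proj(sc,o['eef_pos']).astype(int);print(u)
cr=lambda i,u:cv2.resize(i[max(0,u[1]-30):u[1]+30,u[0]-30:u[0]+30],(400,400),interpolation=3)
sd=cam('side');us=proj(sd,o['eef_pos']).astype(int)
save('pics/g2.png',np.hstack([cr(sc['color'],u),cr(sd['color'],us)]))
E
```

```text
[ 0.48127399 -0.34506263  0.26604035] [[ 0.977 -0.001 -0.213]
 [ 0.213  0.001  0.977]
 [-0.    -1.     0.001]] 0.383340700723221
7468 [-23.15614346 -44.97409811 -16.060351  ] [22.83794611 23.50919697 18.03984689] [ -0.33812055 -18.4856236    6.77937419]
[171 150]
```

View pics/g2.png

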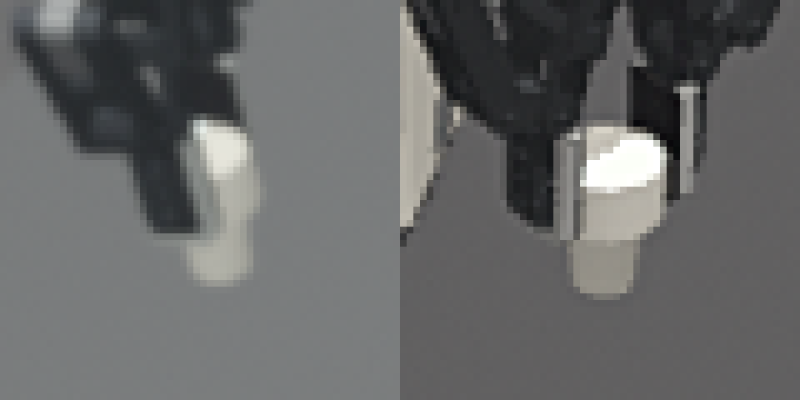

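{"api": "play_rows", "payload": {"increments": [[[0.0118,0,0.0276],[0,0,0]],[[0.0118,0,0.0276],[0,0,0]],[[0.0118,0,0.0276],[0,0,0]],[[0.0118,0,0.0276],[0,0,0]],[[0.0118,0,0.0276],[0,0,0]],[[0.0118,0,0.0276],[0,0,0]],[[0.0118,0,0.0276],[0,0,0]],[[0.0118,0,0.0276],[0,0,0]],[[0.0118,0,0.0276],[0,0,0]],[[0.0118,0,0.0276],[0,0,0]],[[0.0118,0,0.0276],[0,0,0]],[[0.0118,0,0.0276],[0,0,0]],[[0.0118,0,0.0276],[0,0,0]],[[0.0118,0,0.0276],[0,0,0]],[[0.0118,0,0.0276],[0,0,0]],[[0,0.015,0],[0,0,0]],[[0,0.015,0],[0,0,0]],[[0,0,0],[0,0,0]],[[0,0,0],[0,0,0]],[[0,0,0],[0,0,0]]]}}

```text
t: 8.47
eef_pos: [0.5665, 0.0959, 0.2371]
tool_rot: [-0.703, 0.703, 0.075, -0.075]
contact_force: [-0.5, 0.2, 1.0]
gripper_width: 0.382
```

```bash
python3 - <<'E'
from h import *
o=get_obs();T=Rq(o['tool_rot']);print(o['eef_pos'],T.round(3),o['gripper_width'])
ims=[]
for n in('scene','side'):
    c=cam(n);P=cloud(c);hsv=cv2.cvtColor(c['color'],cv2.COLOR_RGB2HSV)
    near=np.hypot(P[...,0]-.5655,P[...,1]-.098)<.03
    r=P[near&(P[...,2]>.176)&(P[...,2]<.193)]
    h=P[near&(P[...,2]>.243)&(P[...,2]<.26)&(hsv[...,2]>110)]
    pl=P[near&(P[...,2]>.215)&(P[...,2]<.232)&(hsv[...,2]>90)]
    for k,s in(('rim',r),('head',h),('plug',pl)):
        print(n,k,len(s),((s.min(0)+s.max(0))/2).round(4) if len(s) else '',np.ptp(s,0).round(4) if len(s) else '')
    u=proj(c,[.5655,.098,.2]).astype(int)
    ims.append(cv2.resize(c['color'][u[1]-40:u[1]+40,u[0]-40:u[0]+40],(400,400),interpolation=3))
save('pics/g3.png',np.hstack(ims))
E
```

```text
[0.56651747 0.09588783 0.23706632] [[ 0.977 -0.    -0.212]
 [ 0.212 -0.     0.977]
 [-0.    -1.    -0.   ]] 0.38220903131547174
scene rim 174 [0.5651 0.0985 0.182 ] [0.0343 0.0332 0.0115]
scene head 79 [0.5727 0.095  0.2513] [0.0361 0.0329 0.0165]
scene plug 30 [0.571  0.096  0.2198] [0.009  0.0166 0.0085]
side rim 88 [0.5642 0.0976 0.1823] [0.0338 0.0396 0.0119]
side head 106 [0.5675 0.0936 0.2513] [0.0458 0.0396 0.0163]
side plug 41 [0.5642 0.0891 0.2235] [0.0193 0.0143 0.0167]
```

View pics/g3.png

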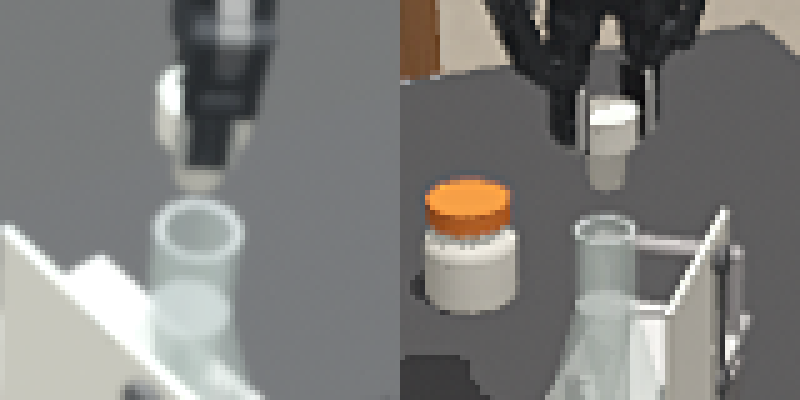

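The stopper hangs straight over the mouth in both views, about 1.5 mm short in y. I'll trim that and lower it.

{"api": "play_rows", "payload": {"increments": [[[-0.001,0.006,0.0015],[0,0,0]],[[0,0.006,0],[0,0,0]],[[0,0.006,0],[0,0,0]],[[0,0.006,0],[0,0,0]],[[0,0.005,0],[0,0,0]],[[0,0.005,0],[0,0,0]],[[0,0.004,0],[0,0,0]],[[0,0.004,0],[0,0,0]],[[0,0.003,0],[0,0,0]],[[0,0.002,0],[0,0,0]],[[0,0,0],[0,0,0]],[[0,0,0],[0,0,0]]]}}

```text
t: 9.57
eef_pos: [0.5653, 0.0979, 0.1899]
tool_rot: [0.703, -0.703, -0.076, 0.076]
contact_force: [0.9, 0.9, -0.2]
gripper_width: 0.382
```

{"api": "play_rows", "payload": {"increments": [[[0,0.001,0],[0,0,0]],[[0,0.001,0],[0,0,0]],[[0,0.001,0],[0,0,0]],[[0,0.001,0],[0,0,0]],[[0,0,0],[0,0,0]],[[0,0,0],[0,0,0]]]}}

```text
t: 10.07
eef_pos: [0.5655, 0.0981, 0.186]
tool_rot: [0.703, -0.703, -0.076, 0.076]
contact_force: [2.3, 1.5, 1.8]
gripper_width: 0.383
```

{"api": "play_rows", "payload": {"increments": [[[0,0.001,0],[0,0,0]],[[0,0.001,0],[0,0,0]],[[0,0,0],[0,0,0]],[[0,0,0],[0,0,0]]]}}

```text
t: 10.4
eef_pos: [0.5661, 0.0979, 0.1853]
tool_rot: [0.703, -0.703, -0.076, 0.075]
contact_force: [-1.7, 1.7, 12.3]
gripper_width: 0.386
```

{"api": "play_rows", "payload": {"increments": [[[0,0.001,0],[0,0,0]],[[0,0,0],[0,0,0]],[[0,0,0],[0,0,0]]]}}

```text
t: 10.65
eef_pos: [0.5663, 0.0978, 0.1852]
tool_rot: [0.704, -0.702, -0.077, 0.075]
contact_force: [-3.3, 1.2, 19.5]
gripper_width: 0.381
```

{"api": "play_rows", "payload": {"increments": [[[0,-0.002,0],[0,0,0]],[[0,0,0],[0,0,0]],[[0,0,0],[0,0,0]],[[0,0,0],[0,0,0]],[[0,0,0],[0,0,0]],[[0,0,0],[0,0,0]]], "gripper": 0.06}}

```text
t: 11.15
eef_pos: [0.5647, 0.0976, 0.1844]
tool_rot: [-0.703, 0.703, 0.075, -0.076]
contact_force: [-0.1, 0.2, -0.6]
gripper_width: 0.705
```

{"api": "play_rows", "payload": {"increments": [[[0,-0.02,0],[0,0,0]],[[0,-0.03,0],[0,0,0]],[[0,-0.03,0],[0,0,0]],[[0,-0.02,0],[0,0,0]],[[0,0,0],[0,0,0]],[[0,0,0],[0,0,0]],[[0,0,0],[0,0,0]]]}}

```text
t: 11.73
eef_pos: [0.5644, 0.0979, 0.2839]
tool_rot: [0.703, -0.703, -0.075, 0.076]
contact_force: [0.3, 0.2, -0.5]
gripper_width: 0.703
```

```bash
python3 - <<'E'
from h import *
o=get_obs();T=Rq(o['tool_rot']);print(o['eef_pos'],o['gripper_width'],T.round(3),o['q'])
ims=[]
for n in('scene','side','wrist'):
    c=cam(n);P=cloud(c);hsv=cv2.cvtColor(c['color'],cv2.COLOR_RGB2HSV)
    near=np.hypot(P[...,0]-.5655,P[...,1]-.098)<.03
    s=P[near&(P[...,2]>.196)&(P[...,2]<.23)]
    t=s[s[:,2]>.2]
    print(n,len(s),s.max(0).round(4),np.percentile(t[:,2],[10,50,90]).round(4),((t.min(0)+t.max(0))/2).round(4))
    if n=='wrist':
        A=np.c_[t[:,:2]-t[:,:2].mean(0),np.ones(len(t))];k=np.abs(t[:,2]-np.median(t[:,2]))<.003;print('slope',np.linalg.lstsq(A[k],t[k,2],rcond=None)[0])
        m=(P[...,2]>.104)&(P[...,2]<.122)&(np.hypot(P[...,0]-.6438,P[...,1]-.2018)<.06)
        h=P[m]
        if len(h):print('handle',len(h),h.mean(0),h.min(0),h.max(0),cv2.minAreaRect(h[:,:2].astype(np.float32)*1000))
    if n!='wrist':
        u=proj(c,[.5655,.098,.19]).astype(int)
        ims.append(cv2.resize(c['color'][u[1]-40:u[1]+40,u[0]-40:u[0]+40],(400,400),interpolation=3))
save('pics/g4.png',np.hstack(ims))
print('handle delta',delta([.6438,.2018,.2]))
E
```

```text
[0.56442438 0.09791175 0.28385754] 0.703215334248272 [[ 0.977 -0.001 -0.213]
 [ 0.213 -0.     0.977]
 [-0.001 -1.     0.   ]] [-0.93805577  0.33815509  0.84676755  1.78235063 -0.27627128  1.14654723
  0.21119808]
scene 216 [0.5814 0.1141 0.2071] [0.202  0.2035 0.2051] [0.565  0.0971 0.2037]
side 88 [0.5807 0.1142 0.2069] [0.2013 0.2033 0.2055] [0.5645 0.0955 0.2036]
wrist 2044 [0.5825 0.1159 0.2062] [0.2029 0.2038 0.2047] [0.5657 0.0991 0.2031]
slope [-0.0007497  -0.00390154  0.20382361]
handle 1692 [0.64215864 0.20383483 0.11518633] [0.60665103 0.17354335 0.10416491] [0.68156587 0.23272549 0.1193825 ] ((644.3687744140625, 203.46194458007812), (12.20399284362793, 90.86477661132812), 53.291873931884766)
handle delta [0.1    0.0832 0.0848]
```

View pics/g4.png

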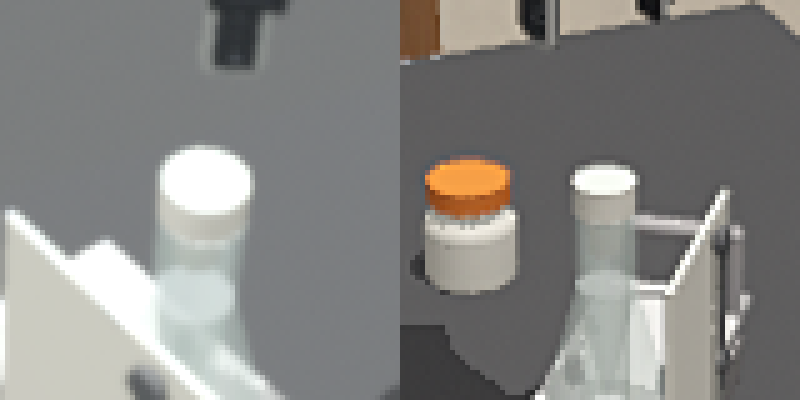

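The stopper is home: its head top is at 0.204 m (rim + 18 mm), flat to within 0.004 rad and centred. The handle bar is centred at (0.644, 0.203), so I'm going there with the jaws turned across the bar.

{"api": "play_rows", "payload": {"increments": [[[0.0167,0,0.0142],[0,0,0]],[[0.0167,0,0.0142],[0,0,0]],[[0.0167,0,0.0142],[0,0,0]],[[0.0167,0,0.0142],[0,0,0]],[[0.0167,0,0.0142],[0,0,0]],[[0.0167,0,0.0142],[0,0,0]],[[0,0.005,0],[0,-6,0]],[[0,0.005,0],[0,-6,0]],[[0,0.005,0],[0,-6,0]],[[0,0.005,0],[0,-6,0]],[[0,0.005,0],[0,-6,0]],[[0,0.005,0],[0,-6,0]],[[0,0.005,0],[0,-5,0]],[[0,0.02,0],[0,0,0]],[[0,0.02,0],[0,0,0]],[[0,0,0],[0,0,0]],[[0,0,0],[0,0,0]],[[0,0,0],[0,0,0]]]}}

```text
t: 13.38
eef_pos: [0.6452, 0.2023, 0.2102]
tool_rot: [-0.632, 0.632, 0.317, -0.317]
contact_force: [-0.3, -0.1, 0.6]
gripper_width: 0.705
```

```bash
python3 - <<'E'
from h import *
o=get_obs();T=Rq(o['tool_rot']);print(o['eef_pos'],T.round(3),o['q'].round(2))
c=cam('wrist');P=cloud(c)
h=P[(P[...,2]>.108)&(P[...,2]<.122)&(np.hypot(P[...,0]-.6441,P[...,1]-.2027)<.065)]
r=cv2.minAreaRect(h[:,:2].astype(np.float32)*1000);print(len(h),r,h[:,2].max())
print(delta([r[0][0]/1e3,r[0][1]/1e3,.094]),delta([.6441,.2027,.094]))
E
```

```text
[0.64517033 0.20225264 0.21022472] [[ 0.598  0.    -0.802]
 [ 0.802 -0.     0.598]
 [-0.    -1.    -0.   ]] [-0.79  0.55  0.58  1.6  -0.33  1.09  0.81]
2060 ((644.5381469726562, 203.9424591064453), (11.503793716430664, 91.22859191894531), 52.964149475097656) 0.11845219681709442
[0.0006 0.1168 0.0018] [-0.0007  0.1168  0.0014]
```

{"api": "play_rows", "payload": {"increments": [[[0,0.02,0.0015],[0,0,0]],[[0,0.02,0],[0,0,0]],[[0,0.02,0],[0,0,0]],[[0,0.02,0],[0,0,0]],[[0,0.02,0],[0,0,0]],[[0,0.0165,0],[0,0,0]],[[0,0,0],[0,0,0]],[[0,0,0],[0,0,0]]]}}

```text
t: 14.1
eef_pos: [0.6439, 0.2033, 0.0938]
tool_rot: [-0.632, 0.632, 0.317, -0.317]
contact_force: [0.4, -0.1, -0.3]
gripper_width: 0.705
```

{"api": "play_rows", "payload": {"increments": [[[0,0,0],[0,0,0]],[[0,0,0],[0,0,0]],[[0,0,0],[0,0,0]],[[0,0,0],[0,0,0]],[[0,0,0],[0,0,0]],[[0,0,0],[0,0,0]],[[0,0,0],[0,0,0]],[[0,0,0],[0,0,0]],[[0,0,0],[0,0,0]],[[0,0,0],[0,0,0]]], "gripper": 0.002, "grip_force": 30}}

```text
t: 14.93
eef_pos: [0.6442, 0.2034, 0.0943]
tool_rot: [0.632, -0.632, -0.318, 0.317]
contact_force: [-0.6, -0.8, 6.2]
gripper_width: 0.126
```

```bash
python3 - <<'E'
from h import *
import pickle
o=get_obs();print(o['eef_pos'],o['contact_force'],o['gripper_width'])
a=pickle.load(open('v.pkl','rb'))[0]
# gauge: refine pixel readings from crop g.png (10x from 320,270)
X=np.array([np.cos(np.radians(-37)),np.sin(np.radians(-37)),0]);Y=np.array([-X[1],X[0],0])
heel=np.array([.5648,.098,0])-.085*Y;heel[2]=.045
piv=heel+.056*X+.12*Y+[0,0,.112]
for th in(0,.3,.34,.38,.42):
    f=lambda r:((proj(a,piv+r*(-np.sin(th)*Y+[0,0,-np.cos(th)]))-[320,270]+.5)*10).round(0)
    print(th,f(0),f(.115),f(.118),f(.14))
for th in(.1,.2,.3,.34,.36,.38,.4):print(th,((215*np.cos(th)-66*np.sin(th)-215)).round(1),(215*np.sin(th)+66*np.cos(th)-66).round(1))
E
```

```text
[0.64418417 0.20338598 0.09431029] [-0.5826898  -0.75637464  6.15891888] 0.12568391930614264
0 [387. 121.] [348. 486.] [348. 494.] [341. 556.]
0.3 [387. 121.] [244. 363.] [240. 369.] [216. 409.]
0.34 [387. 121.] [231. 345.] [227. 351.] [201. 388.]
0.38 [387. 121.] [218. 327.] [214. 332.] [186. 367.]
0.42 [387. 121.] [205. 309.] [201. 314.] [171. 345.]
0.1 -7.7 21.1
0.2 -17.4 41.4
0.3 -29.1 60.6
0.34 -34.3 67.9
0.36 -37.0 71.5
0.38 -39.8 75.0
0.4 -42.7 78.5
```

The pose model predicts the level pointer tip at crop (348,486), against (347,488) observed. The tab matches an index of about 0.34 rad. I'm raising the handle along its arc about the heel, half-way first.

{"api": "play_rows", "payload": {"increments": [[[-0.0012,-0.0037,0],[0,0,0]],[[-0.0012,-0.0036,0],[0,0,0]],[[-0.0013,-0.0036,0],[0,0,0]],[[-0.0013,-0.0036,0],[0,0,0]],[[-0.0014,-0.0036,0],[0,0,0]],[[-0.0015,-0.0035,0],[0,0,0]],[[-0.0015,-0.0035,0],[0,0,0]],[[-0.0016,-0.0035,0],[0,0,0]],[[-0.0016,-0.0035,0],[0,0,0]],[[-0.0017,-0.0034,0],[0,0,0]],[[0,0,0],[0,0,0]],[[0,0,0],[0,0,0]],[[0,0,0],[0,0,0]],[[0,0,0],[0,0,0]]]}}

```text
t: 16.1
eef_pos: [0.6355, 0.1926, 0.1292]
tool_rot: [0.632, -0.632, -0.318, 0.317]
contact_force: [3.1, 5.0, -2.2]
gripper_width: 0.128
```

```bash
cat > chk.py <<'E'
from h import *
import sys
o=get_obs();print(o['t'],o['eef_pos'],o['contact_force'].round(1),o['gripper_width'])
a=cam('scene');P=cloud(a)
X=np.array([np.cos(np.radians(-37)),np.sin(np.radians(-37)),0]);Y=np.array([-X[1],X[0],0])
heel=np.array([.5648,.098,0])-.085*Y;heel[2]=.045
l=((P-heel)@np.array([X,Y,[0,0,1]]).T*1000)[220:365,305:450].reshape(-1,3)
b=l[(l[:,0]>44)&(l[:,0]<62)&(l[:,2]>5)]
for n,s in (('board',b),):
    h=cv2.convexHull(s[:,1:].astype(np.float32));r=cv2.minAreaRect(h);print(n,len(s),r)
hc=(o['eef_pos']+[0,0,.0167]-heel)@np.array([X,Y,[0,0,1]]).T*1000
print('grip local',hc,'th',np.arctan2(hc[2],hc[1])-np.arctan2(66,215),np.hypot(hc[1],hc[2]),'(225 nominal)')
save(sys.argv[1],cv2.resize(a['color'][225:325,310:410],(600,600),interpolation=cv2.INTER_CUBIC))
E
python3 chk.py pics/h1.png
```

```text
16.1 [0.63554138 0.19256242 0.1291748 ] [ 3.1  5.  -2.2] 0.1280308652858625
board 2198 ((111.37693786621094, 77.79989624023438), (145.57644653320312, 241.12762451171875), 89.89006042480469)
grip local [ -0.41251131 203.09413401 100.87479766] th 0.16315087173725756 226.76629394877662 (225 nominal)
```

View pics/h1.png

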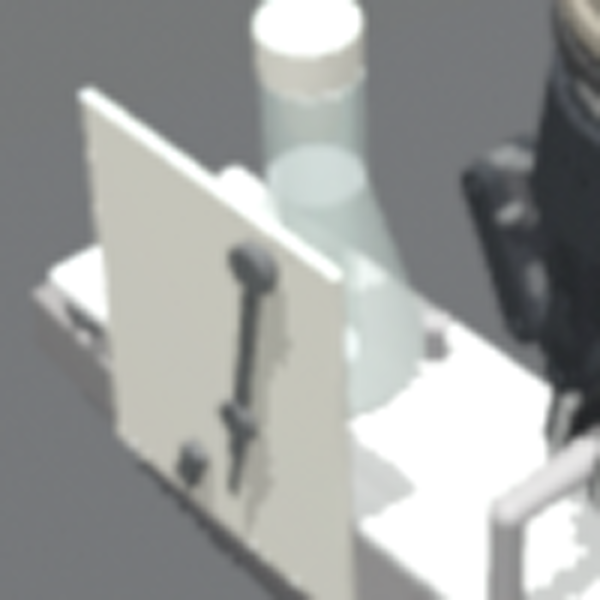

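The picture shows the cradle tilting, the pointer tip at (235,490) coming up to the tab at (190,462), and the stopper still in. The fingers feel about 6 N along +Y, so I'll ease 1 mm that way while continuing.

{"api": "play_rows", "payload": {"increments": [[[-0.0008,-0.0034,0],[0,0,0]],[[-0.0016,-0.0034,0],[0,0,0]],[[-0.0017,-0.0033,0],[0,0,0]],[[-0.0019,-0.0033,0],[0,0,0]],[[-0.002,-0.0033,0],[0,0,0]],[[-0.002,-0.0032,0],[0,0,0]],[[-0.0021,-0.0032,0],[0,0,0]],[[-0.0021,-0.0032,0],[0,0,0]],[[-0.0022,-0.0031,0],[0,0,0]],[[-0.0023,-0.0031,0],[0,0,0]],[[0,0,0],[0,0,0]],[[0,0,0],[0,0,0]],[[0,0,0],[0,0,0]],[[0,0,0],[0,0,0]],[[0,0,0],[0,0,0]],[[0,0,0],[0,0,0]],[[0,0,0],[0,0,0]],[[0,0,0],[0,0,0]]]}}

```text
t: 17.65
eef_pos: [0.6243, 0.1773, 0.1616]
tool_rot: [0.632, -0.632, -0.318, 0.317]
contact_force: [3.9, 4.8, -0.1]
gripper_width: 0.126
```

{"api": "play_rows", "payload": {"increments": [[[0,0,0],[0,0,0]],[[0,0,0],[0,0,0]],[[0,0,0],[0,0,0]],[[0,0,0],[0,0,0]],[[0,0,0],[0,0,0]],[[0,0,0],[0,0,0]],[[0,0,0],[0,0,0]],[[0,0,0],[0,0,0]],[[0,0,0],[0,0,0]],[[0,0,0],[0,0,0]],[[0,0,0],[0,0,0]],[[0,0,0],[0,0,0]],[[0,0,0],[0,0,0]],[[0,0,0],[0,0,0]],[[0,0,0],[0,0,0]],[[0,0,0],[0,0,0]],[[0,0,0],[0,0,0]],[[0,0,0],[0,0,0]]]}}

```text
t: 19.15
eef_pos: [0.6243, 0.1773, 0.1616]
tool_rot: [0.632, -0.632, -0.318, 0.317]
contact_force: [3.4, 4.0, -0.9]
gripper_width: 0.125
```

```bash
sed -i 's/225:325,310:410/255:315,320:380/' chk.py; cat >> chk.py <<'E'
th=np.arctan2(hc[2],hc[1])-np.arctan2(66,215)
c_,s_=np.cos(th),np.sin(th)
loc=lambda p:heel+p[0]*X+(p[1]*c_-p[2]*s_)*Y+np.array([0,0,p[1]*s_+p[2]*c_])
piv=loc([.056,.12,.112])
# stopper top & heel checks
def pix(t,r): # world-frame angle t from vertical toward -Y
    return ((proj(a,piv+r*(-np.sin(t)*Y+[0,0,-np.cos(t)]))-[320,255]+.5)*10).round(0)
print('piv',pix(0,0),'vertical tip',pix(0,.115),'mark for index-th = -.06,0,.06',[pix(d,.129) for d in(-.06,0,.06)])
st=loc([0,.085,.159]);q=P[(np.linalg.norm(P-st,axis=2)<.025)];A=(q-st)@np.array([X,c_*Y+[0,0,s_],-s_*Y+[0,0,c_]]).T*1e3
t=A[A[:,2]>-3];print('stopper top local',len(t),t.mean(0).round(1),t.min(0).round(1),t.max(0).round(1))
E
python3 chk.py pics/h2.png
```

```text
19.15 [0.62428731 0.17726642 0.16157443] [ 3.4  4.  -0.9] 0.12483631829194361
board 2408 ((102.83084106445312, 86.67454528808594), (240.5599822998047, 163.19577026367188), 0.031037982553243637)
grip local [ -0.1950429  184.10533969 133.27443061] th 0.32874372615140135 227.2814333730438 (225 nominal)
piv [249.  17.] vertical tip [223. 404.] mark for index-th = -.06,0,.06 [array([244., 469.]), array([220., 446.]), array([196., 422.])]
stopper top local 139 [2.1 3.  0.4] [-15.4 -16.2  -3. ] [18.  18.1  2.6]
```

View pics/h2.png

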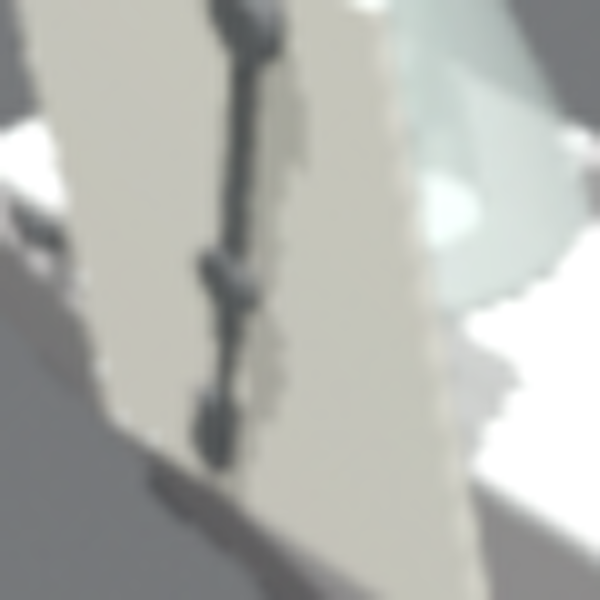

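The pointer hangs almost on the tab: its line reaches x≈223 at tab height, and the tab centre is at (214,432). That leaves roughly 0.018 rad still to raise, so I'll make a small trim and let it settle.

{"api": "play_rows", "payload": {"increments": [[[-0.0006,-0.0011,0],[0,0,0]],[[-0.0006,-0.0011,0],[0,0,0]],[[-0.0006,-0.0011,0],[0,0,0]],[[0,0,0],[0,0,0]],[[0,0,0],[0,0,0]],[[0,0,0],[0,0,0]],[[0,0,0],[0,0,0]],[[0,0,0],[0,0,0]],[[0,0,0],[0,0,0]],[[0,0,0],[0,0,0]],[[0,0,0],[0,0,0]],[[0,0,0],[0,0,0]],[[0,0,0],[0,0,0]],[[0,0,0],[0,0,0]],[[0,0,0],[0,0,0]],[[0,0,0],[0,0,0]],[[0,0,0],[0,0,0]],[[0,0,0],[0,0,0]],[[0,0,0],[0,0,0]],[[0,0,0],[0,0,0]]]}}

```text
t: 20.87
eef_pos: [0.623, 0.1756, 0.1646]
tool_rot: [0.632, -0.632, -0.317, 0.317]
contact_force: [3.6, 4.2, -1.4]
gripper_width: 0.125
```

{"api": "play_rows", "payload": {"increments": [[[0,0,0],[0,0,0]],[[0,0,0],[0,0,0]],[[0,0,0],[0,0,0]],[[0,0,0],[0,0,0]],[[0,0,0],[0,0,0]],[[0,0,0],[0,0,0]],[[0,0,0],[0,0,0]],[[0,0,0],[0,0,0]],[[0,0,0],[0,0,0]],[[0,0,0],[0,0,0]],[[0,0,0],[0,0,0]],[[0,0,0],[0,0,0]]]}}

```text
t: 21.87
eef_pos: [0.623, 0.1756, 0.1646]
tool_rot: [0.632, -0.632, -0.317, 0.317]
contact_force: [2.4, 4.6, -0.9]
gripper_width: 0.122
```

```bash
sed -i 's/,cv2.resize(a\[/,cv2.resize(a[/' chk.py; python3 chk.py pics/h3.png; python3 - <<'E'
from h import *
c=cam('side');a=cv2.imread('pics/h3.png')
s=cv2.cvtColor(cv2.resize(c['color'][165:285,290:370],(400,600),interpolation=cv2.INTER_CUBIC),cv2.COLOR_RGB2BGR)
cv2.imwrite('pics/h4.png',np.hstack([a[:,100:500],s]))
E
```

```text
21.8667 [0.6229756  0.17556987 0.1646229 ] [ 2.4  4.6 -0.9] 0.12198688153304568
board 2398 ((101.94982147216797, 87.86427307128906), (165.77207946777344, 237.02015686035156), 89.5688705444336)
grip local [ -0.22161357 181.9610073  136.32290105] th 0.34513574363358324 227.36257723902452 (225 nominal)
piv [241.   5.] vertical tip [216. 393.] mark for index-th = -.06,0,.06 [array([237., 458.]), array([213., 435.]), array([189., 411.])]
stopper top local 131 [1.8 3.1 0.6] [-14.5 -14.2  -2.9] [17.2 18.7  2.8]
```

View pics/h4.png

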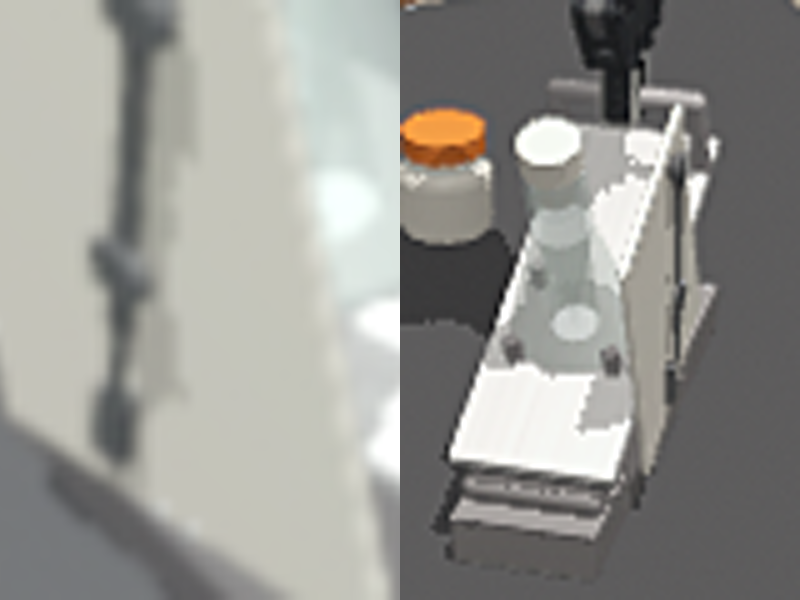

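The pointer line (138,30)→(120,370) extrapolates to x≈117 at the tab (115,425), so it is on the mark. The heel is in the valley and the stopper is in. Handing in.

```bash
python3 -c "
from station import hand_in
print(hand_in())"
```

```text
the job is handed in; nothing more can be done
None
```

I pushed the white stopper home in the flask and let go of it. I then gripped the handle, raised the cradle on its heel to about 0.345 rad, and handed in at t ≈ 22 s while holding it there. The hand-in reports no verdict.

**What the last checks showed:**
- **Pointer:** it lines up with the index tab to about 0.01–0.02 rad in the scene view. I let it settle for just over 2 s before handing in. I judged stillness from single pictures and didn't measure pointer speed.
- **Stopper:** right after release, the top of its head was 18 mm above the rim and flat to within 0.004 rad. In the raised pose it looks seated and straight. Its measured centre there is 2–3 mm off the model along the cradle (half-visible surface, rough pose), and about 0.6 mm off in height.
- **Heel:** the side view shows it in the valley. The grip sat about 2 mm farther from the heel than the nominal 225 mm, and the fingers felt about 5 N along the cradle toward the handle end. I eased this slightly but left the rest.
- **Other items:** I stayed clear of the bottle, dish, jar and black stoppers along the whole path. I didn't measure them again at the end.

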